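Set a mandrel up in a three-ring steady

ROBOT

A 7-joint arm with a two-finger parallel gripper is mounted at the origin on the work surface. World frame = base frame: x ahead of the robot, y to its left, z up, the work surface at z = 0. Lengths are in m, angles in rad, forces in N, time in s.
With the tool pointing down it reaches from about 0.375 to 0.925 m from the base axis. Payload 3.1 kg.
Tool frame: the origin (TCP) lies between the finger pads; the fingertips stand 19 mm ahead of it and the grasp point (between the pads) is the TCP; z points along the fingers, y is the line along which they close (so a half turn about z gives the same grasp; the last joint's range is limited). The gripper opens to 85 mm and grips with 20 to 120 N. Pads are 22 mm wide; open, the fingers measure 114 mm over their backs; the gripper's body (76 mm by 85 mm) begins 54 mm behind the grasp point. The pads swing forward as they close: fully open they stand 13 mm farther back than shut.
Start: joints at [1.082, 0.383, 0.044, 1.598, -0.018, 1.161, -0.05], TCP at [0.248, -0.601, 0.25] pointing down, gripper open.
Joint ranges: [-2.61, 2.61], [-0.41, 2.15], [-1.48, 1.57], [0, 2.5], [-1.57, 4.71], [0.05, 1.97], [-2.85, 2.85]. Speed limits (rad/s): [2.79, 2.79, 3.14, 3.14, 3.14, 3.14, 3.14].

INTERFACE

Orientations are given as a unit quaternion [x, y, z, w].
In Python, from bench import move_ptp, movel, move_j, move_gripper, pause, inverse_kinematics, read_camera, camera_params, MotionError, sign_off, look_for, tip_of, read_time_s, read_qpos, read_joint_vel, read_effort, read_eef_pos, read_tcp_rot, read_ft_force, read_ft_torque, read_finger_gap, read_grasp_force gives the robot as it stands. Calls block until the motion is done:
- move_ptp(position, orientation): joint-space move of the TCP to a pose.
- movel(position, orientation=None, speed=0.15): straight line of the TCP; orientation=None keeps the orientation; speed is the mean speed in m/s.
- move_j(angles): joint-space move.
- move_gripper(opening, effort=None): finger opening in m; effort is the grip in N (None keeps the last); returns when the fingers have stopped.
- pause(seconds).
- inverse_kinematics(position, orientation): joint angles nearest the present ones, or None.
- read_camera(name): name is "side" or "top"; returns the picture (420x560x3 uint8, red, green, blue); there is no depth.
- camera_params(name): a dict with "K" (3x3 intrinsics, pixels), "dist_coeffs" ([k1, k2, p1, p2, k3] as OpenCV has them; the pictures are not rectified), "camera_from_world" (4x4, takes a point from world to camera coordinates). Camera axes: x right, y down, z forward; pixel columns grow to the right and rows downward; lengths in m; the calibration is good to about 2 mm. A picture is of the moment at which its call begins. camera_params takes no time and is no camera call.
A pose or a line that the arm cannot do raises MotionError and nothing moves.
- sign_off(): hands the job in; it is judged then, once.
Trained networks look in the newest picture that a camera, given by its name, has taken for a name from the list of things; names that differ only in an ending like _2 or _b are one class to them, and where a whole thing is asked for, a point or a joint stands for the part that bears it (a point fixed in the world has none). Each returns a list of dicts, best first, with "confidence" (0 to 1); they miss things now and then, are a little off and sometimes report something else, mostly with a low value. They report only what shows in the picture. A call takes as long as a camera call. They do not tell look-alikes from the thing itself.
- look_for(camera, name): "at" ([column, row] in pixels, amid what is visible of it).
- tip_of(camera, name): "at" ([column, row] in pixels: a listed point, or the origin of a listed thing).
Readings, each from a call of its own:
- read_time_s(): time.
- read_qpos(): joint angles.
- read_joint_vel(): joint speeds.
- read_effort(): joint torques, N m.
- read_eef_pos(): TCP position.
- read_tcp_rot(): TCP orientation.
- read_ft_force(): force on the tool from outside, world axes, zero at the start.
- read_ft_torque(): the same for the moment, N m.
- read_finger_gap(): finger opening in m.
- read_grasp_force(): force on a finger pad.
Only numpy, scipy, OpenCV 4.12 (cv2) and the standard library are available. Lean on these libraries where they do the work, as an engineer would, in place of code of your own. Each camera call takes 0.05 s, during which the arm holds its last target. There are 200 camera calls.

TASK

Take the red-handled steel mandrel out of the wooden tool block and lower it, nose down, through the two brass rings of the steady until its nose enters the red sprung ring at the bottom and its shoulder stops there. Press it down on that ring with about 10 newtons for a second, never so hard that it takes 20 newtons, then ease off and let go so that it stands by itself in the rings. Do not drop or ram it, and leave the pliers, jar, cap and mallet alone.

Things in the scene. Friction and masses are not known exactly. Their poses are not given: they have to be found in the camera images.
- mandrel: Steel mandrel, 165 mm long, 110 to 225 g, upright in the block. Origin: tip of its nose (lower end), +z up its axis. From the tip: 8 mm pilot (bevelled), 8 mm long; a flat shoulder, its edge bevelled from 13 to 16 mm; 16 mm shaft to 112 mm; red handle of 24 mm diameter from 112 to 165 mm. Grip the handle from above, fingertips at least 120 mm above the nose: the top brass ring comes up to 103 mm at the lowest stop.
- block: Wooden tool block, fixed, 80 x 80 x 60 mm high. Origin: centre of its underside. One hole in the middle, 18 mm wide and 50 mm deep: the mandrel's nose stands 10 mm above the bench and must be lifted 50 mm to come out.
- steady: Three-ring steady, fixed. Origin: on the vertical axis of its rings, at bench level; +z up. Dark steel foot 110 x 84 x 8 mm; a 16 mm steel column, 125 mm high, stands 52 mm from the axis towards its -x. One below the other: two brass rings (38 mm outside, 8 mm thick), then the red sprung ring on a blue carriage clamped to the column.
- ring1 (a point): Top brass ring: centre of its upper face, 125 mm above the bench, bore 22 mm. Nothing of the steady is higher.
- ring2 (a point): Second brass ring: centre of its upper face, 90 mm above the bench, bore 18 mm.
- stop_low (a point): Fixed point on the ring axis 36 mm above the bench: the lowest place of the red stop ring's upper face (bore 10 mm, 32 mm outside, 6 mm thick). The ring is clamped 0 to 26 mm above it, unmeasured, to be found by feel or eye. The shoulder stops on that face, the pilot in the bore, nose 8 mm below. The ring is sprung: gives 1 mm per 3.2 N, bottoms hard at 5 mm (16 N), springs back when the load comes off.
- pliers: Pliers with blue grips lying on the bench, 170 mm long, 40 mm wide, 13 mm high. Origin: at the joint, underside; +x to the jaws, which end 63 mm from it; grips end 116 mm behind. Not to be disturbed.
- jar: Small amber glass jar with white lid, 52 mm in diameter, 55 mm high, standing. Origin: centre of its underside. Not to be disturbed.
- cap: Loose white plastic cap, 42 mm in diameter, 10 mm high, flat on the bench. Origin: centre of its underside. Not to be disturbed.
- mallet: Wooden mallet lying on the bench: head 46 mm thick and 75 mm long along its y axis, handle 18 mm thick running 180 mm along its +x. Origin: under the middle of the head. Not to be disturbed.
Things that resemble listed ones, but are neither listed nor needed, are in the scene too. What is meant by the mandrel is not purple, and is the smaller of those in its own colour.

How it is judged:
By the outcome, as a careful person would: the job done as asked, in the order asked, and still so for the second after the job is handed in, with the robot touching nothing.
It also fails if it takes over 50 s, if anything falls off the work surface, if the arm or the gripper's body presses on something with over 40 N, if the wrist force passes 120 N, or if a joint passes its speed limit or range.

## Working session

There is one attempt and no reset: what is moved stays moved. The work goes in short steps, each a Python script; the robot and the scene stay as the last script left them, time stands still between calls to the robot, and variables do not carry over. Pictures are saved under pics/ and viewed, at most 10 in all, crops included, and the job is handed in when it is done.

```bash
mkdir -p pics; ls; python3 - <<'E'
from bench import *
import cv2,numpy as np
for c in("side","top"):
    cv2.imwrite(f"pics/{c}0.png",cv2.cvtColor(read_camera(c),cv2.COLOR_RGB2BGR))
    p=camera_params(c);T=p["camera_from_world"];print(c,p["K"],p["dist_coeffs"],-np.array(T)[:3,:3].T@np.array(T)[:3,3])
    for n in("mandrel","block","steady","pliers","jar","cap","mallet"):
        print(n,[(np.round(d["at"]),round(d["confidence"],2)) for d in look_for(c,n)],[(np.round(d["at"],1),round(d["confidence"],2)) for d in tip_of(c,n)])
    for n in("ring1","ring2","stop_low"):
        print(n,[(np.round(d["at"],1),round(d["confidence"],2)) for d in tip_of(c,n)])
print(read_time_s(),read_tcp_rot(),read_finger_gap())
E
```

```text
pics
side [[448.99151049   0.         273.85758664]
 [  0.         448.99151049 209.3115259 ]
 [  0.           0.           1.        ]] [-0.05271778  0.          0.          0.          0.        ] [0.10715804 0.57187639 0.83359121]
mandrel [(array([235., 251.]), 0.66), (array([269., 281.]), 0.56)] [(array([237.4, 287. ]), 0.86), (array([269.1, 325.8]), 0.85), (array([211.5, 333.4]), 0.75)]
block [(array([238., 281.]), 0.89)] [(array([234.3, 288.7]), 0.79)]
steady [(array([329., 206.]), 0.84)] [(array([330. , 207.1]), 0.83)]
pliers [(array([227., 212.]), 0.78)] [(array([230.4, 218.5]), 0.56)]
jar [(array([174., 271.]), 0.62)] [(array([175.4, 275.8]), 0.8), (array([328.1, 206. ]), 0.22)]
cap [] [(array([299.3, 262.6]), 0.7)]
mallet [(array([287., 164.]), 0.78)] [(array([296.2, 163.9]), 0.77)]
ring1 [(array([333.7, 172.2]), 0.81), (array([329.2, 185.5]), 0.73)]
ring2 [(array([333.7, 172.2]), 0.81), (array([329.2, 185.5]), 0.73)]
stop_low [(array([329.2, 201.3]), 0.87), (array([174. , 274.3]), 0.25)]
top [[392.14059496   0.         278.0931611 ]
 [  0.         392.14059496 209.61679929
[... 393 characters left out ...]
(array([188. , 236.9]), 0.91), (array([340.5, 239.6]), 0.73)]
steady [(array([338., 247.]), 0.71)] [(array([338.5, 240.2]), 0.93)]
pliers [(array([263., 151.]), 0.85)] [(array([261.7, 167. ]), 0.71)]
jar [(array([162., 178.]), 0.83)] [(array([163. , 179.2]), 0.91)]
cap [(array([255., 270.]), 0.52)] [(array([255.9, 271.3]), 0.65)]
mallet [(array([378., 158.]), 0.79)] [(array([382.4, 169. ]), 0.66)]
ring1 [(array([351.6, 236.9]), 0.96), (array([346.7, 239.5]), 0.72)]
ring2 [(array([351.6, 236.9]), 0.96), (array([346.7, 239.5]), 0.72)]
stop_low [(array([342.5, 244.8]), 0.57), (array([162.2, 177.7]), 0.24)]
1.8 [ 9.80960437e-01  1.94207672e-01  5.38300692e-06 -2.61549543e-05] 0.08516368076640599
```

View pics/side0.png

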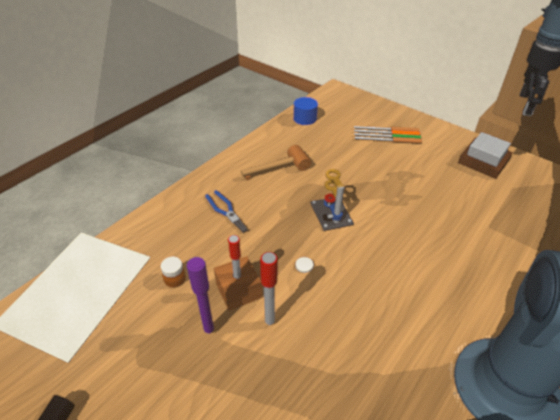

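View pics/top0.png

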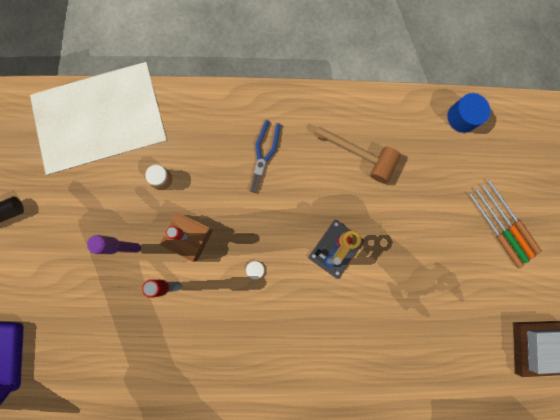

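The side view shows the small red mandrel in the block at (235,245), the big red look-alike at (269,270), the purple one at (198,275) and the steady at (332,205). In the top view the handle top is at (173,233), the block at (188,238) and the steady rings at about (349,240). Next I triangulate and zoom in.

```bash
cat > h.py <<'E'
from bench import *
import cv2,numpy as np
from scipy.optimize import least_squares
from scipy.spatial.transform import Rotation as R
P={c:{k:np.array(v) for k,v in camera_params(c).items()} for c in("side","top")}
def proj(c,X):
    T=P[c]["camera_from_world"]
    return cv2.projectPoints(np.atleast_2d(np.array(X,float)),cv2.Rodrigues(T[:3,:3])[0],T[:3,3],P[c]["K"],P[c]["dist_coeffs"])[0][:,0]
def onz(c,uv,z):
    T=P[c]["camera_from_world"];n=cv2.undistortPoints(np.array([[uv]],float),P[c]["K"],P[c]["dist_coeffs"])[0,0]
    d=T[:3,:3].T@np.array([*n,1]);o=-T[:3,:3].T@T[:3,3];return o+d*(z-o[2])/d[2]
def tri(a,b):
    r=least_squares(lambda X:np.r_[proj("side",X)[0]-a,proj("top",X)[0]-b],[.5,0,.1]);return r.x,np.abs(r.fun).max()
def snap(c,name,box=None,s=1):
    im=cv2.cvtColor(read_camera(c),cv2.COLOR_RGB2BGR)
    if box: x0,y0,x1,y1=box;im=im[y0:y1,x0:x1]
    cv2.imwrite(f"pics/{name}.png",cv2.resize(im,None,fx=s,fy=s,interpolation=cv2.INTER_CUBIC));
E
python3 - <<'E'
from h import *
np.set_printoptions(precision=4,suppress=True)
print("mandrel top",tri([235,238],[173,233]))
print("block",onz("top",[188,236.9],0),onz("side",[234.3,288.7],0),"mandrel nose",onz("side",[237.4,287],.01),onz("top",[187.8,240.6],.01))
print("steady",onz("top",[338.5,240.2],0),onz("side",[330,207.1],0))
print("ring1",onz("top",[351.6,236.9],.125),onz("side",[333.7,172.2],.125))
print("ring2",onz("top",[346.7,239.5],.09),onz("side",[329.2,185.5],.09))
print("stop",onz("side",[329.2,201.3],.036),onz("top",[342.5,244.8],.036))
for n,u in dict(jar=[163,179.2],cap=[255.9,271.3],pl=[261.7,167],mal=[382.4,169],bigred=[180.8,284.2]).items(): print(n,onz("top",u,0))
a=cv2.imread("pics/side0.png");b=cv2.imread("pics/top0.png")
k=dict(dsize=(390,300),interpolation=cv2.INTER_CUBIC)
q=lambda im,x,y,w=78,h=60:cv2.resize(im[y:y+h,x:x+w],**k)
cv2.imwrite("pics/z0.png",np.vstack([np.hstack([q(a,295,162),q(b,302,212)]),np.hstack([q(a,205,230,104,80),q(b,155,210)])]))
E
```

```text
mandrel top (array([0.5503, 0.1592, 0.1736]), np.float64(0.0554140769887681))
block [0.5544 0.1642 0.    ] [0.5621 0.1649 0.    ] mandrel nose [0.5545 0.162  0.01  ] [0.5453 0.1624 0.01  ]
steady [ 0.5511 -0.1835  0.    ] [ 0.547  -0.1935  0.    ]
ring1 [ 0.5505 -0.1861  0.125 ] [ 0.5452 -0.1884  0.125 ]
ring2 [ 0.5473 -0.1836  0.09  ] [ 0.5459 -0.1748  0.09  ]
stop [ 0.5421 -0.1772  0.036 ] [ 0.5388 -0.1855  0.036 ]
jar [0.6887 0.2284 0.    ]
cap [0.478  0.0069 0.    ]
pl [ 0.7218 -0.0026  0.    ]
mal [ 0.7229 -0.2922  0.    ]
bigred [0.4469 0.1767 0.    ]
```

View pics/z0.png

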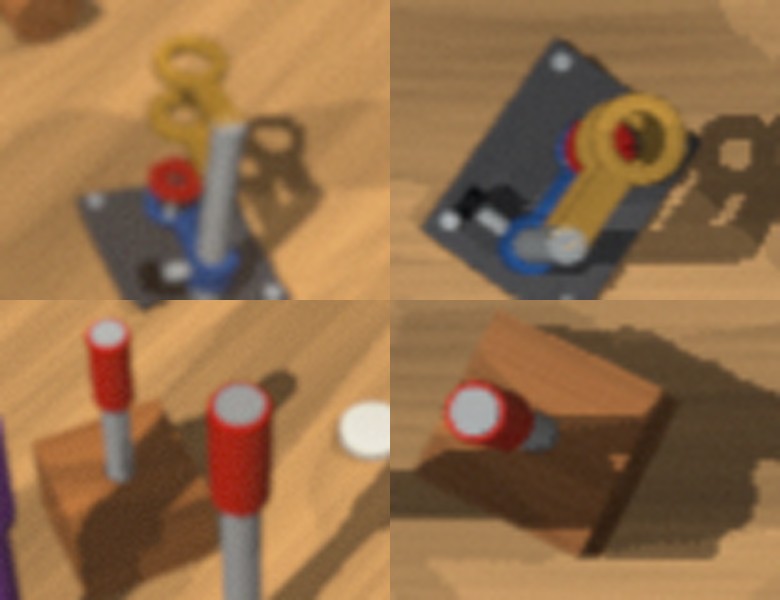

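Crop: side ring1 top face is at about (332.6,173.2) and the stop ring at (329.6,197.6). Top ring1 is at (351.2,239.2), and the handle top is at (171.6,232.0) top / (233.4,238.4) side. The block hole and handle are clear.

```bash
python3 - <<'E'
from h import *
np.set_printoptions(precision=4,suppress=True)
print("mandrel",tri([233.4,238.4],[171.6,232.0]),onz("top",[171.6,232],.175),onz("side",[233.4,238.4],.175))
print("ring1",tri([332.6,173.2],[351.2,239.2]),onz("side",[332.6,173.2],.125),onz("top",[351.2,239.2],.125))
print("bigred",tri([269,258],[153,289]),"purple",tri([197,262],[97,244]))
for z in(.036,.049,.062): print("stop@",z,proj("side",[.548,-.186,z]),proj("top",[.548,-.186,z]))
for yaw in np.deg2rad([-67,-45,-22,0,22,45,67,90]):
    q=R.from_euler("ZX",[yaw,np.pi]).as_quat()
    a=[inverse_kinematics(p,q) for p in([.5495,.161,.155],[.548,-.186,.20],[.548,-.186,.3])]
    print(np.rad2deg(yaw).round(),[None if x is None else np.round(x,2) for x in a])
E
```

```text
mandrel (array([0.5522, 0.1619, 0.1734]), np.float64(0.04971695946377963)) [0.552  0.1615 0.175 ] [0.5512 0.1629 0.175 ]
ring1 (array([ 0.5461, -0.1856,  0.123 ]), np.float64(0.0985421421929118)) [ 0.5451 -0.1834  0.125 ] [ 0.5459 -0.1853  0.125 ]
bigred (array([0.4476, 0.1801, 0.2104]), np.float64(1.425827770289004)) purple (array([0.5253, 0.2768, 0.229 ]), np.float64(0.07883755519821989))
stop@ 0.036 [[329.2388 198.5513]] [[342.666  240.6542]]
stop@ 0.049 [[329.6578 194.8764]] [[343.8512 240.32  ]]
stop@ 0.062 [[330.0829 191.1446]] [[345.0721 239.9758]]
-67.0 [array([-1.32,  0.84,  1.37,  1.91, -0.9 ,  1.2 , -2.36]), array([ 0.31,  0.3 , -0.06,  1.82,  0.02,  1.02, -2.5 ]), array([ 0.35,  0.21, -0.11,  1.71,  0.02,  1.22, -2.5 ])]
-45.0 [array([-1.1 ,  0.49,  0.93,  1.9 , -0.47,  0.98, -2.31]), array([ 0.35,  0.3 , -0.11,  1.82,  0.04,  1.02, -2.13]), array([ 0.38,  0.22, -0.15,  1.71,  0.03,  1.22, -2.13])]
-22.0 [array([ 0.16,  0.42, -0.63,  1.84,  0.29,  0.97, -2.54]), array([ 0.39,  0.31, -0.16,  1.81,  0.05,  1.02, -1.74]), array([ 0.42,  0.22, -0.18,  1.71,  0.04,  1.22, -1.7
[... 203 characters left out ...]
  0.47, -0.8 ,  1.84,  0.39,  1.  , -1.85]), array([ 0.45,  0.31, -0.23,  1.81,  0.08,  1.03, -1.  ]), array([ 0.45,  0.22, -0.22,  1.71,  0.05,  1.22, -0.97])]
45.0 [array([ 0.34,  0.49, -0.86,  1.84,  0.43,  1.01, -1.48]), array([ 0.51,  0.32, -0.29,  1.81,  0.11,  1.03, -0.62]), array([ 0.5 ,  0.23, -0.28,  1.7 ,  0.07,  1.22, -0.58])]
67.0 [array([ 0.38,  0.51, -0.91,  1.84,  0.47,  1.03, -1.12]), array([ 0.56,  0.33, -0.36,  1.81,  0.13,  1.03, -0.25]), array([ 0.55,  0.23, -0.35,  1.7 ,  0.08,  1.22, -0.21])]
90.0 [array([ 0.37,  0.51, -0.9 ,  1.84,  0.46,  1.03, -0.72]), array([ 0.61,  0.33, -0.43,  1.8 ,  0.16,  1.04,  0.13]), array([ 0.61,  0.24, -0.41,  1.7 ,  0.1 ,  1.23,  0.17])]
```

```bash
cat >> h.py <<'E'
Q=R.from_euler("ZX",[np.pi/4,np.pi]).as_quat()
def st(): print("t",read_time_s(),"tcp",np.round(read_eef_pos(),4),"F",np.round(read_ft_force(),2),"M",np.round(read_ft_torque(),2),"gap",np.round(read_finger_gap(),4),"grip",np.round(read_grasp_force(),1))
E
python3 - <<'E'
from h import *
move_ptp([.5517,.162,.29],Q); move_gripper(.06,40); st()
movel([.5517,.162,.20],Q,.15)
snap("side","s1",(190,190,290,310),5);snap("top","t1",(110,180,230,290),5)
st()
E
cd pics; python3 -c "
import cv2,numpy as np;a=cv2.resize(cv2.imread('s1.png'),(400,480));b=cv2.resize(cv2.imread('t1.png'),(400,480));cv2.imwrite('st1.png',np.hstack([a,b]))"
```

```text
t 5.0667 tcp [0.5518 0.1619 0.29  ] F [0.71 0.   0.07] M [ 0.01 -0.03 -0.02] gap 0.0595 grip 0.0
t 5.9167 tcp [0.5528 0.1627 0.2016] F [ 0.11 -0.6  -0.28] M [-0.02  0.03  0.02] gap 0.0599 grip 0.0
```

View pics/st1.png

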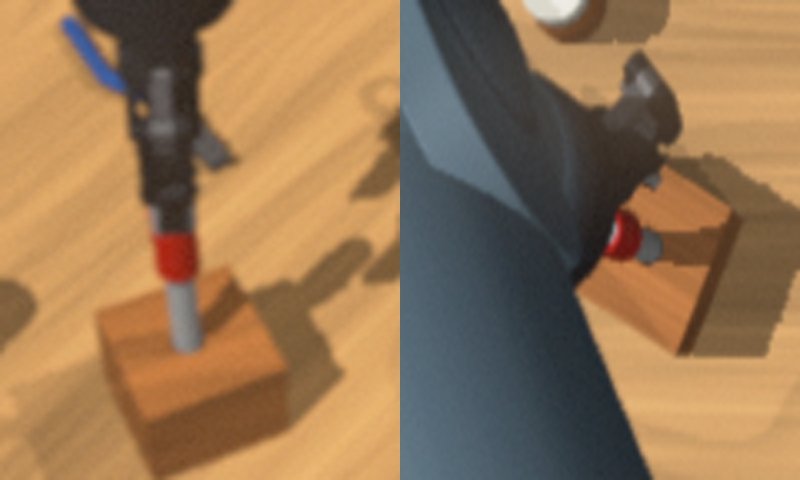

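The grip is aligned over the handle at crop (175,260), but the big red look-alike, expected near crop (316,320), isn't there. I'll check the full view.

```bash
python3 - <<'E'
from h import *
snap("side","s2");snap("top","t2");st()
a=cv2.imread("pics/s2.png");b=cv2.imread("pics/t2.png")
cv2.imwrite("pics/st2.png",cv2.resize(np.hstack([a,b[:,:]]),(800,300)))
E
```

```text
t 6.0167 tcp [0.5526 0.1624 0.2014] F [-0.46 -0.4   0.72] M [0.05 0.02 0.01] gap 0.0597 grip 0.0
```

View pics/st2.png

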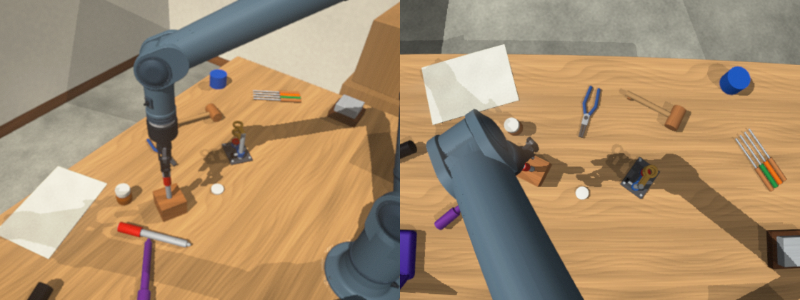

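Both look-alikes (big red and purple) have been knocked over, evidently on the arm's swing in. They now lie on the bench clear of the block. The jar, cap, pliers, mallet, block and target look unmoved, so I'll continue and keep later moves high and straight.

```bash
python3 - <<'E'
from h import *
movel([.5517,.162,.156],Q,.08); pause(.2); st()
move_gripper(.0,50); st()
p=np.array(read_eef_pos())
movel([p[0],p[1],.166],Q,.04); pause(.2);st()
movel([p[0],p[1],.32],Q,.12); pause(.3);st()
movel([.5458,-.185,.32],Q,.2); pause(.4);st()
snap("side","s3",(280,80,380,220),4);snap("top","t3",(290,180,390,290),4)
st()
E
cd pics; python3 -c "
import cv2,numpy as np;a=cv2.imread('s3.png');b=cv2.imread('t3.png');b=cv2.copyMakeBorder(b,0,120,0,0,cv2.BORDER_CONSTANT);cv2.imwrite('st3.png',np.hstack([a,b]))"
```

```text
t 6.9167 tcp [0.5522 0.1623 0.1567] F [-0.16 -0.94  0.35] M [-0.   -0.    0.03] gap 0.0595 grip 0.0
t 7.3333 tcp [0.5519 0.1621 0.1564] F [-0.28 -0.86  1.31] M [0.02 0.06 0.03] gap 0.0227 grip 48.8
t 7.9333 tcp [0.5517 0.1619 0.1657] F [-0.58  0.16 -1.78] M [-0.01 -0.06 -0.03] gap 0.0228 grip 49.0
t 9.6667 tcp [0.5518 0.162  0.3196] F [-0.01  0.21 -2.08] M [-0.05 -0.02  0.02] gap 0.023 grip 49.0
t 11.95 tcp [ 0.5458 -0.1848  0.32  ] F [-0.25 -0.66 -2.11] M [-0.07  0.02 -0.01] gap 0.0231 grip 49.0
t 12.05 tcp [ 0.5458 -0.185   0.32  ] F [-0.19 -0.5  -2.87] M [ 0.01 -0.01 -0.01] gap 0.0231 grip 49.0
```

View pics/st3.png

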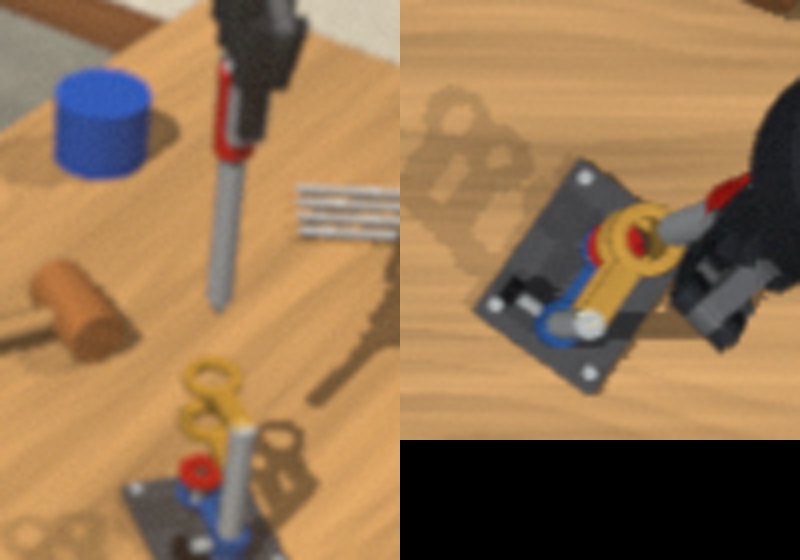

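Both views show the mandrel straight above the ring: nose at side px (334,156), ring1 at (332.6,173), top nose about (354,240). I'll refine the ring axis by fitting projected annuli to the brass mask, and check the nose projection for calibration bias.

```bash
python3 - <<'E'
from h import *
np.set_printoptions(precision=4,suppress=True)
from scipy.ndimage import map_coordinates
from scipy.optimize import minimize
print("nose pred",proj("side",[.5458,-.185,.174]),proj("top",[.5458,-.185,.174]))
th=np.linspace(0,2*np.pi,72,endpoint=False)
def pts(x,y,z,r): return np.c_[x+r*np.cos(th),y+r*np.sin(th),np.full(72,z)]
for c in("side","top"):
    hsv=cv2.cvtColor(cv2.imread(f"pics/{c}0.png"),cv2.COLOR_BGR2LAB).astype(float)
    g=hsv[...,2]  # yellow-ness
    def sc(p):
        x,y=p; s=0
        for z,ri,w in((.125,.011,1),):
            for r,sg in((.0135,1),(.015,1),(.0165,1),(.0205,-.5),(.008,-.5),(.0095,-1)):
                uv=proj(c,pts(x,y,z,r)); s+=sg*map_coordinates(g,[uv[:,1],uv[:,0]],order=1).mean()
        return s
    G=[(sc((x,y)),x,y) for x in np.arange(.534,.56,.001) for y in np.arange(-.198,-.172,.001)]
    print(c,sorted(G)[::-1][:6])
E
```

```text
nose pred [[334.5433 156.9925]] [[356.8364 237.6729]]
side [(np.float64(188.10168630986942), np.float64(0.544), np.float64(-0.182)), (np.float64(187.89116143009326), np.float64(0.545), np.float64(-0.182)), (np.float64(187.69393329631006), np.float64(0.545), np.float64(-0.183)), (np.float64(187.659893833797), np.float64(0.544), np.float64(-0.183)), (np.float64(187.48125877826703), np.float64(0.544), np.float64(-0.181)), (np.float64(186.95760063226928), np.float64(0.545), np.float64(-0.181))]
top [(np.float64(199.73336502020038), np.float64(0.546), np.float64(-0.185)), (np.float64(199.6423296757857), np.float64(0.546), np.float64(-0.186)), (np.float64(199.13432412387388), np.float64(0.545), np.float64(-0.185)), (np.float64(198.66857833820268), np.float64(0.545), np.float64(-0.186)), (np.float64(197.1544651852581), np.float64(0.546), np.float64(-0.184)), (np.float64(196.97449622255567), np.float64(0.547), np.float64(-0.186))]
```

```bash
python3 - <<'E'
from h import *
movel([.5455,-.184,.277],Q,.08); pause(.4)
snap("side","s4",(305,130,365,215),7);snap("top","t4",(325,205,380,290),7)
st();print("nose pred",proj("side",[.5455,-.184,.131]),proj("top",[.5455,-.184,.131]))
E
cd pics; python3 -c "
import cv2,numpy as np;a=cv2.imread('s4.png');b=cv2.imread('t4.png');cv2.imwrite('st4.png',np.hstack([a,b])[:600,:800])"
```

```text
t 13.2417 tcp [ 0.5455 -0.1841  0.2772] F [ 0.86 -0.32 -1.18] M [ 0.02 -0.04  0.03] gap 0.023 grip 49.0
nose pred [[332.82909918 171.13399885]] [[351.24819904 239.20234229]]
```

View pics/st4.png

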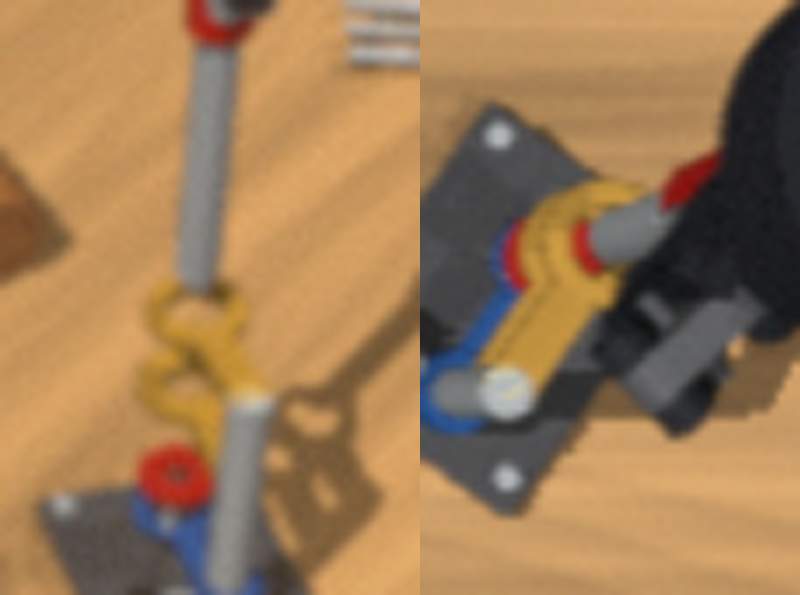

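Nose at side (332.6,170.7) against predicted (332.8,171.1), and ring1 centred on it in both views. The fit is good. I'll lower it under force watch with small lateral compliance.

```bash
cat >> h.py <<'E'
def F(n=4):
    v=[]
    for _ in range(n): v.append(read_ft_force()); pause(.015)
    return np.mean(v,0)
E
python3 - <<'E'
from h import *
np.set_printoptions(precision=2,suppress=True)
b=F(12); np.save("b.npy",b); print("base",b)
x,y,z=.5455,-.184,.277
while z>.172:
    z-=.006 if z>.242 else (.003 if z>.212 else .0015)
    movel([x,y,z],Q,.04); f=F()-b
    if np.hypot(*f[:2])>2: 
        d=f[:2]*.00012; d*=min(1,.0005/np.hypot(*d)); x+=d[0]; y+=d[1]
    if z<.24: print(round(z,4),np.round([x,y],4),f,round(read_eef_pos()[2],4))
    if f[2]>3.0: break
    if read_time_s()>32: break
np.save("p.npy",[x,y,z]); st()
E
```

```text
base [ 0.21  0.01 -2.08]
0.238 [ 0.55 -0.18] [-0.43  0.08 -0.32] 0.2379
0.235 [ 0.55 -0.18] [ 0.02 -0.16  0.14] 0.2349
0.232 [ 0.55 -0.18] [-0.14  0.41  0.47] 0.2319
0.229 [ 0.55 -0.18] [-0.01  0.12 -0.38] 0.2289
0.226 [ 0.55 -0.18] [-0.31 -0.97 -0.29] 0.2259
0.223 [ 0.55 -0.18] [-0.24 -1.29 -1.12] 0.2228
0.22 [ 0.55 -0.18] [ 0.27 -1.72 -0.91] 0.2197
0.217 [ 0.55 -0.18] [ 0.05 -1.95 -1.01] 0.2168
0.214 [ 0.55 -0.18] [ 0.31 -2.7  -0.6 ] 0.2138
0.211 [ 0.55 -0.18] [ 0.15 -2.38 -0.85] 0.2107
0.2095 [ 0.55 -0.18] [-0.57 -1.89  0.31] 0.2094
0.208 [ 0.55 -0.18] [-0.59 -2.16  0.43] 0.2079
0.2065 [ 0.55 -0.19] [-0.45 -2.01 -0.12] 0.2063
0.205 [ 0.55 -0.19] [-0.39 -1.83 -0.83] 0.2048
0.2035 [ 0.55 -0.19] [-0.25 -1.31 -0.54] 0.2033
0.202 [ 0.55 -0.19] [-0.69 -1.04 -0.21] 0.2018
0.2005 [ 0.55 -0.19] [-0.4  -1.07 -0.29] 0.2004
0.199 [ 0.55 -0.19] [-0.75 -1.13 -0.79] 0.1989
0.1975 [ 0.55 -0.19] [-0.09 -0.91 -0.44] 0.1974
0.196 [ 0.55 -0.19] [-0.81 -1.25 -0.7 ] 0.1959
0.1945 [ 0.55 -0.19] [-0.6  -1.25 -0.94] 0.1944
0.193 [ 0.55 -0.19] [-0.51 -0.64 -0.64] 0.1929
0.1915 [ 0.55 -0.19] [-1.04 -1.01 -0.62] 0.1914
0.19 [ 0.55 -0.19] [-0.48 -1.08 -0.15] 0.1898
0.1885 [ 0.55 -0.19] [-0.97 -1.13 -0.36] 0.1884
0.187 [ 0.55 -0.19] [-0.64 -1.61 -0.3 ] 0.1869
0.1855 [ 0.55 -0.19] [-0.78 -1.34 -0.22] 0.1854
0.184 [ 0.55 -0.19] [-0.7  -1.8  -0.25] 0.1839
0.1825 [ 0.55 -0.19] [-1.4  -1.85  1.77] 0.1827
0.181 [ 0.55 -0.19] [-2.25 -1.02  5.96] 0.1816
t 25.1417 tcp [ 0.55 -0.19  0.18] F [-1.96 -1.35  3.89] M [-0.29  0.62 -0.01] gap 0.023 grip 49.8
```

```bash
python3 - <<'E'
from h import *
from scipy.ndimage import map_coordinates
print(np.load("p.npy"),read_eef_pos())
th=np.linspace(0,2*np.pi,72,endpoint=False)
g=cv2.cvtColor(cv2.imread("pics/side0.png"),cv2.COLOR_BGR2LAB).astype(float)[...,1]
def sc(x,y,z):
    s=0
    for r,w in((.008,1),(.0105,1),(.013,1),(.019,-1),(.0025,-.7)):
        uv=proj("side",np.c_[x+r*np.cos(th),y+r*np.sin(th),np.full(72,z)])
        s+=w*map_coordinates(g,[uv[:,1],uv[:,0]],order=1).mean()
    return s
for xy in((.5445,-.1825),(.5455,-.1845)):
    print(xy,[(round(z*1000),round(sc(*xy,z),1)) for z in np.arange(.034,.062,.002)])
    print(max((sc(xy[0]+dx,xy[1],z),dx,z) for dx in np.arange(-.003,.0031,.001) for z in np.arange(.034,.062,.001)))
E
```

```text
[ 0.54499055 -0.18545408  0.181     ] [ 0.54561001 -0.18524266  0.18162743]
(0.5445, -0.1825) [(34, np.float64(202.7)), (36, np.float64(213.8)), (38, np.float64(228.9)), (40, np.float64(244.1)), (42, np.float64(255.6)), (44, np.float64(259.3)), (46, np.float64(253.2)), (48, np.float64(240.1)), (50, np.float64(223.7)), (52, np.float64(208.6)), (54, np.float64(198.4)), (56, np.float64(194.0)), (58, np.float64(193.8)), (60, np.float64(195.1))]
(np.float64(259.7707509952909), np.float64(0.001), np.float64(0.04300000000000001))
(0.5455, -0.1845) [(34, np.float64(214.1)), (36, np.float64(229.2)), (38, np.float64(244.2)), (40, np.float64(255.5)), (42, np.float64(259.0)), (44, np.float64(252.8)), (46, np.float64(239.7)), (48, np.float64(223.4)), (50, np.float64(208.4)), (52, np.float64(198.3)), (54, np.float64(194.0)), (56, np.float64(193.8)), (58, np.float64(195.1)), (60, np.float64(195.1))]
(np.float64(259.8573938518547), np.float64(0.001), np.float64(0.04100000000000001))
```

Vision puts the stop face at 42–44 mm and feel at about 45 mm, so the shoulder is on the ring (a pilot caught on the rim would imply 37 mm). Now I'll press to 10 N and hold.

```bash
python3 - <<'E'
from h import *
np.set_printoptions(precision=2,suppress=True)
b=np.load("b.npy");x,y,z=np.load("p.npy")
fz=lambda n=6:(F(n)-b)
f=fz();print(f)
for _ in range(12):
    if f[2]>9.3: break
    z-=min(.0004,(10-f[2])/4500); movel([x,y,z],Q,.02); f=fz(); print(round(z,5),f,round(read_eef_pos()[2],4))
t=read_time_s();L=[]
while read_time_s()-t<1.5:
    f=fz(8);L.append(f[2])
    e=10-f[2]
    if abs(e)>.7: z-=np.clip(e/6000,-.0003,.0003); movel([x,y,z],Q,.02)
print("hold",np.array(L),read_time_s()-t); st()
for _ in range(12):
    if f[2]<1.0: break
    z+=min(.0007,max(.0002,f[2]/4500)); movel([x,y,z],Q,.02); f=fz(4); print(round(z,5),f)
np.save("p.npy",[x,y,z]);st()
E
```

```text
[-2.29 -1.    6.3 ]
0.1806 [-2.3  -1.03  7.66] 0.1813
0.1802 [-2.72 -1.02  8.48] 0.1811
0.17986 [-2.89 -0.73  8.99] 0.1809
0.17964 [-2.99 -0.86  9.43] 0.1808
hold [9.67 9.88 9.74 9.53 9.53 9.4  9.59 9.67 9.67 9.85 9.77 9.41] 1.6000000000000014
t 28.2417 tcp [ 0.55 -0.19  0.18] F [-3.07 -0.69  7.3 ] M [-0.15  0.89 -0.02] gap 0.0227 grip 50.2
0.18034 [-2.5  -0.7   8.43]
0.18104 [-2.08 -0.78  7.56]
0.18174 [-1.16 -0.98  5.43]
0.18244 [-0.32 -1.05  4.34]
0.18314 [ 0.47 -1.27  2.18]
0.18362 [ 0.31 -1.11  0.53]
t 30.1417 tcp [ 0.54 -0.19  0.18] F [ 1.71 -1.12 -1.16] M [-0.37 -0.24  0.02] gap 0.0231 grip 49.3
```

```bash
python3 - <<'E'
from h import *
x,y,z=np.load("p.npy")
move_gripper(.035); pause(.2); st()
move_gripper(.06); st()
p=read_eef_pos()
movel([p[0],p[1],.24],Q,.1); movel([p[0],p[1],.32],Q,.2); movel([p[0]-.1,p[1]-.12,.33],Q,.25)
pause(.3); st()
snap("side","s5",(290,130,380,230),5);snap("top","t5",(300,190,380,290),5)
a=cv2.imread("pics/s5.png");b=cv2.imread("pics/t5.png")
cv2.imwrite("pics/st5.png",np.hstack([cv2.resize(a,(400,444)),cv2.resize(b,(355,444))]))
snap("top","t6")
E
```

```text
t 30.6167 tcp [ 0.545  -0.1853  0.1837] F [-0.85  0.48 -0.09] M [ 0.04  0.08 -0.05] gap 0.0349 grip 0.0
t 30.9833 tcp [ 0.545  -0.1855  0.1836] F [-0.43  1.04  0.52] M [-0.02 -0.07 -0.02] gap 0.0599 grip 0.0
t 33.325 tcp [ 0.446  -0.304   0.3299] F [0.47 0.53 0.06] M [ 0.    0.06 -0.01] gap 0.0599 grip 0.0
```

View pics/st5.png

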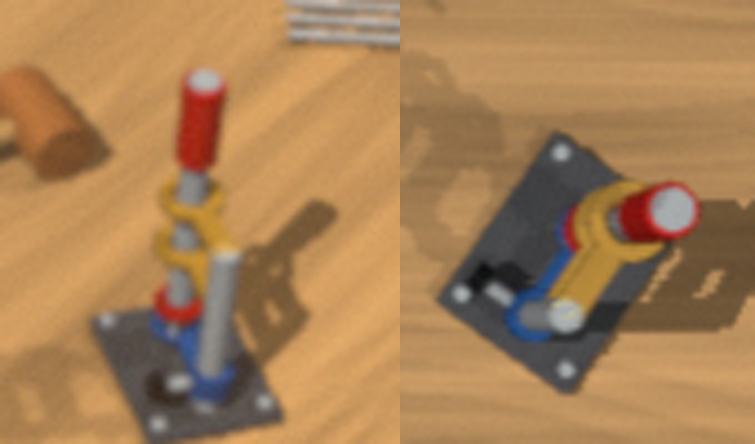

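View pics/t6.png

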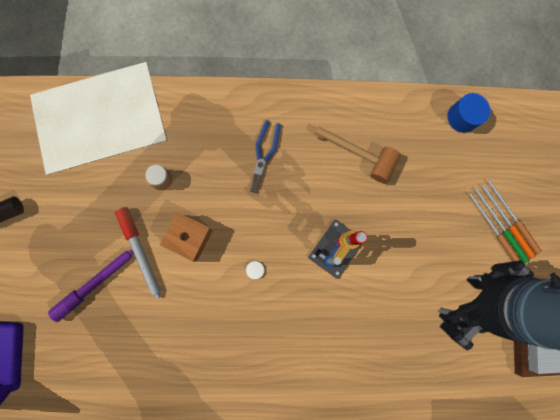

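The mandrel stands upright through both brass rings with its shoulder on the red ring (side crop (180,300), handle top at (357,238) in the top view). The jar, cap, pliers and mallet are where they were, and the robot is clear. I'm handing it in.

```bash
python3 -c "
from bench import *
print(read_time_s(),sign_off())"
```

```text
the job is handed in; nothing more can be done
33.475 None
```

The mandrel stands by itself in the steady, pressed at about 9.7 N for 1.6 s and released, and I handed the job in at 33.5 s; however, the arm knocked over the two unlisted look-alikes (large red and purple) on its first approach, and they still lie on the bench.

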